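# Press the caps home along the carousel's arc

### The arm

A 6-joint arm with a two-finger parallel gripper is mounted at the origin on the work surface; the furniture and walls round the work are solid. World frame = base frame: x ahead of the robot, y to its left, z up, the work surface at z = 0. Lengths are in mm, angles in rad, forces in N, time in s.
With the tool pointing down it reaches from about 275 to 1000 mm from the base axis. Payload 8.4 kg.
Tool frame: the origin (TCP) lies between the finger pads, 19 mm behind the fingertips; this is the grasp point; z points along the fingers, y is the line along which they close (so a half turn about z gives the same grasp; the last joint's range is limited). The gripper opens to 85 mm and grips with 20 to 120 N. Pads are 22 mm wide; open, the fingers measure 114 mm over their backs; the gripper's body (76 mm by 85 mm) begins 54 mm behind the grasp point. The pads swing forward as they close: fully open they stand 13 mm farther back than shut.
Start: joints at [1.308, 0.353, 1.633, -0, 1.155, -0.002], TCP at [161.157, 603.868, 249.981] pointing down, gripper open.
Joint ranges: [-2.63, 2.63], [-0.92, 2.1], [0.06, 2.66], [-1.3, 4.44], [0, 2.69], [-3.02, 3.02]. Speed limits (rad/s): [2.22, 2.22, 2.79, 3.14, 3.14, 3.14].

### API

Orientations are given as [roll, pitch, yaw] about the fixed x, y, z axes, in that order (R = Rz(yaw) Ry(pitch) Rx(roll)).
In Python, from rig import telemetry, optics, r gives the robot as it stands.
- The arm moves only by the tool play_rows, never from a script. Its arguments are lists of equal length, an entry for each row: "dp": the shift along the tool's x, y, z in units of 40 mm (1.0 is 40 mm), a list of three; "rot": the turn, a rotation vector about the tool's x, y, z in units of 6 degrees (1.0 is 6 degrees), a list of three. In form: {"dp": [[tx, ty, tz], ...], "rot": [[ax, ay, az], ...]}. A call has 1 to 5 rows; each row is the pose to reach, as a shift and turn from the pose commanded when the call began, along the tool's axes at that moment; what a row does not reach only later rows make up. A row lasts 1/12 s, in which the tool goes at most 41.7 mm and 7.16 degrees, less where a joint would pass 70% of its speed; a pose out of reach is approached as far as the arm can. A call with a gripper value outside its range is refused whole. "fingers" is the opening, from 0 (shut) to 1 (fully open), set as the call begins (left out, the last holds). The fingers move at their own pace and stop on an object; "grip_force" is the grip in N (left out, the last holds). Time passes only in rows, so rows that repeat a pose let the fingers close. It gives the time, the measured TCP pose, the force, the opening and the grip force at its end, in the units of the state.
- telemetry.sense(): the state, without advancing time (a new reading comes with each control period).
- optics.grab_frame(name): name is "side" or "top"; returns a dict with "color" (420x560x3 uint8, red, green, blue), "mtx" (3x3 intrinsics, pixels), "R" (3x3) and "t" (3): a world point X has camera coordinates R X + t. Camera axes: x right, y down, z forward; pixel columns grow to the right and rows downward; lengths in mm; the calibration is good to about 2 mm. A picture is of the moment at which its call begins. There is no depth.
- r.sign_off(): hands the job in; it is judged then, once.
The state is a dict: "clock": time; "qpos": joint angles; "qvel": joint speeds; "joint_efforts": joint torques, N m; "eef_pos": TCP position; "tcp_rot": TCP orientation; "contact_force": force on the tool from outside, world axes, zero at the start; "wrist_torque": the same for the moment, N m; "opening": opening from 0.0 (shut) to 1.0 (fully open); "grasp_force": force on a finger pad.
Only numpy, scipy, OpenCV 4.12 (cv2) and the standard library are available. Lean on these libraries where they do the work, as an engineer would, in place of code of your own. Each camera call takes 0.05 s, during which the arm holds its last target. There are 200 camera calls.

### The job

Six vials stand in an arc in the sample carousel with their snap caps still raised. With the fingertips follow the arc from the red cap over the white ones to the blue cap and gently press each in turn fully home; from the first press to the last stay over the arc of caps, with the fingertips no more than about 3 cm above the caps. Do not lift or shift the carousel, leave the other things alone, and finish clear.

Things in the scene. Friction and masses are not known exactly. Their poses are not given: they have to be found in the camera images.
- carousel: Loose autosampler carousel, 0.9 kg, on a grey foot disc (diameter 170); origin: centre of underside, z up. Black plate, diameter 166, top at 30. Six capped vials on a circle of radius 65 about z, at -75 (red), -45, -15, 15, 45 (white), 75 degrees (blue) from own x, counter-clockwise from above, 34 between neighbours; rest of the circle: empty dark holes.
- hub (a point): Top of the steel knob in the carousel's middle, on its axis: radius 16, top 46 above the table. Not to be handled.
- cap_red (a joint): How far the red snap cap is pressed down, m: 0 fully raised, 0.006 fully home against its stop. It starts raised, between 0 and 0.0012. It moves straight down, resists with about 2.5 N and stays where it is left.
- cap_red_top (a point): Centre of the flat top of the red cap (one end of the arc, the first). Cap diameter 17, height 10. The top is 52 above the table when fully raised, 46 when home; moves with the cap.
- cap_2 (a joint): How far the white snap cap no. 2 is pressed down, m: 0 fully raised, 0.006 fully home against its stop. It starts raised, between 0 and 0.0012. It moves straight down, resists with about 2.5 N and stays where it is left.
- cap_2_top (a point): Centre of the flat top of the white cap no. 2 (number 2 along the arc counted from the red one). Cap diameter 17, height 10. The top is 52 above the table when fully raised, 46 when home; moves with the cap.
- cap_3 (a joint): How far the white snap cap no. 3 is pressed down, m: 0 fully raised, 0.006 fully home against its stop. It starts raised, between 0 and 0.0012. It moves straight down, resists with about 2.5 N and stays where it is left.
- cap_3_top (a point): Centre of the flat top of the white cap no. 3 (number 3 along the arc counted from the red one). Cap diameter 17, height 10. The top is 52 above the table when fully raised, 46 when home; moves with the cap.
- cap_4 (a joint): How far the white snap cap no. 4 is pressed down, m: 0 fully raised, 0.006 fully home against its stop. It starts raised, between 0 and 0.0012. It moves straight down, resists with about 2.5 N and stays where it is left.
- cap_4_top (a point): Centre of the flat top of the white cap no. 4 (number 4 along the arc counted from the red one). Cap diameter 17, height 10. The top is 52 above the table when fully raised, 46 when home; moves with the cap.
- cap_5 (a joint): How far the white snap cap no. 5 is pressed down, m: 0 fully raised, 0.006 fully home against its stop. It starts raised, between 0 and 0.0012. It moves straight down, resists with about 2.5 N and stays where it is left.
- cap_5_top (a point): Centre of the flat top of the white cap no. 5 (number 5 along the arc counted from the red one). Cap diameter 17, height 10. The top is 52 above the table when fully raised, 46 when home; moves with the cap.
- cap_blue (a joint): How far the blue snap cap is pressed down, m: 0 fully raised, 0.006 fully home against its stop. It starts raised, between 0 and 0.0012. It moves straight down, resists with about 2.5 N and stays where it is left.
- cap_blue_top (a point): Centre of the flat top of the blue cap (the other end, the last). Cap diameter 17, height 10. The top is 52 above the table when fully raised, 46 when home; moves with the cap.
- vial: Loose bystander: vial with yellow cap, diameter 28, height 46, upright; origin at centre of its underside.
- dish: Loose bystander: lidded pink culture dish, diameter 52, height 14; origin at centre of its underside.
- white_jar: Loose bystander: jar with white cap, diameter 43, height 60, upright; origin at centre of its underside.

How it is judged (in metres and radians):
On the way, in this order (a step that is already met when the one before it is completed fails the run):
1. the red cap (no. 1 from the red end) is pressed home (value of joint cap_red above 0.005 m), for 0.1 s.
2. white cap (no. 2 from the red end) is pressed home (value of joint cap_2 above 0.005 m), for 0.1 s.
3. white cap (no. 3 from the red end) is pressed home (value of joint cap_3 above 0.005 m), for 0.1 s.
4. white cap (no. 4 from the red end) is pressed home (value of joint cap_4 above 0.005 m), for 0.1 s.
5. white cap (no. 5 from the red end) is pressed home (value of joint cap_5 above 0.005 m), for 0.1 s.
6. the blue cap (no. 6 from the red end) is pressed home (value of joint cap_blue above 0.005 m), for 0.1 s.
At the end, for the whole second after the job is handed in: all six caps are at least 5 of their 6 mm down, the carousel stands at rest upright within 12 mm of where it stood, and the other loose things are within 15 mm of where they stood (value of joint each of cap_red, cap_2, cap_3, cap_4, cap_5, cap_blue above 0.005 m and distance of carousel from where it was at the start of the episode below 0.012 m and angle between carousel's own z axis and vertical below 0.03 rad and linear speed of carousel below 0.01 m/s and distance of each of vial, dish, white_jar from where it was at the start of the episode below 0.015 m); the robot touches nothing.
It fails at once if the carousel is lifted (4 mm), or shifted by more than 12 mm (height (world z) of carousel above 0.004 m or distance of carousel from where it was at the start of the episode above 0.012 m).
It fails at once if a press or knock of more than 40 N on the carousel or its caps (contact force between any of the fingers, the arm and carousel above 40 N).
It fails at once if between the red cap's press and the blue cap's the TCP rises more than 70 mm over the level of the pressed caps (fingertips about 5 cm) ((value of joint cap_red above 0.005 m and value of joint cap_blue below 0.005 m) and z of the grasp point in the frame of carousel above 0.116 m).
It fails at once if between the red cap's press and the blue cap's the TCP leaves the arc: nearer than 15 mm to the carousel's axis or farther than 115 mm from it ((value of joint cap_red above 0.005 m and value of joint cap_blue below 0.005 m) and (horizontal distance between the grasp point and carousel below 0.015 m or horizontal distance between the grasp point and carousel above 0.115 m)).
It fails at once if the vial, dish or jar beside the carousel is moved by more than 15 mm (distance of any of vial, dish, white_jar from where it was at the start of the episode above 0.015 m).
It also fails if it takes over 48 s, if anything falls off the work surface, if the arm or the gripper's body presses on something with over 40 N, if the wrist force passes 120 N, or if a joint passes its speed limit or range.

## Working session

There is one attempt and no reset: what is moved stays moved. The work goes in short steps, Python scripts to look and compute and a tool call to move; the robot and the scene stay as the last step left them, time stands still between calls to the robot, and variables do not carry over. Pictures are saved under pics/ and viewed, at most 10 in all, crops included, and the job is handed in when it is done.

Besides the shell and the picture viewer there is one more tool, called after ">>>" by a JSON object that holds its "api" and its "payload", one argument or row to a line. play_rows: Moves the arm, as the interface text tells. Its arguments: {"type":"object","properties":{"dp":{"type":"array"},"rot":{"type":"array"},"fingers":{"type":"number"},"grip_force":{"type":"number"}},"required":["dp","rot"]}

```bash
mkdir -p pics; python3 - <<'E'
from rig import telemetry, optics
import cv2,numpy as np
for n in("top","side"):
    f=optics.grab_frame(n); cv2.imwrite(f"pics/{n}0.png",f["color"][...,::-1]); np.savez(f"pics/{n}0.npz",**{k:np.array(v) for k,v in f.items()})
    print(n,-np.array(f["R"]).T@f["t"])
s=telemetry.sense();print(s)
E
```

```text
top [ 323.09431424  144.25648172 1022.42773878]
side [458.22303663 974.19830543 442.30467892]
{'clock': 0.1, 'qpos': array([ 1.30759672e+00,  3.53581346e-01,  1.63407311e+00,  4.25937178e-05,
        1.15520351e+00, -2.41892473e-03]), 'qvel': array([ 0.00068492, -0.00290022, -0.00108829,  0.00100291, -0.00083254,
        0.00121845]), 'joint_efforts': array([-2.23331335e-03, -6.06355047e+01, -3.42822182e+01, -2.08825527e-04,
        3.99317752e-03, -5.35184526e-06]), 'eef_pos': array([161.03857862, 603.46947383, 249.32949623]), 'tcp_rot': array([-3.14032744e+00, -4.20068127e-05,  2.88079473e+00]), 'contact_force': array([ 0.27842942, -0.32068117, -0.57900055]), 'wrist_torque': array([-0.00031492, -0.00968469,  0.01122126]), 'grasp_force': 0.0, 'opening': 1.0014757200615296}
```

View pics/top0.png

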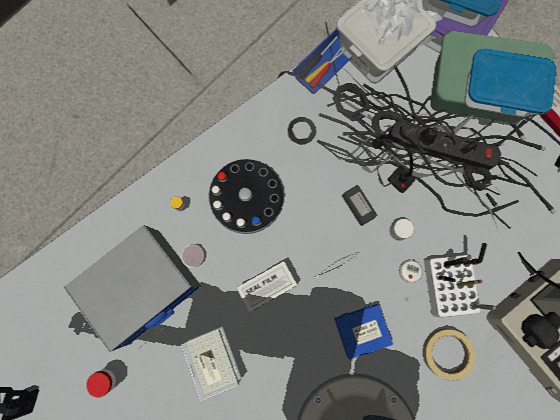

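View pics/side0.png

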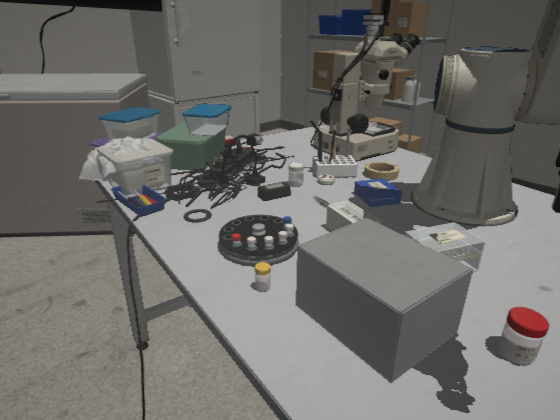

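The top view shows the carousel at about (246,196). The red cap is at (222,176), the whites run (215,190) to (240,222), and the blue cap is at (256,220). The yellow vial is at (177,202), the dish at (193,255), and a grey box at (130,290). The side view agrees.

```bash
cat > h.py <<'E'
import numpy as np,cv2
def cast(f,uv,z):
    R,t,K=f["R"],f["t"],f["mtx"]; c=-R.T@t
    d=R.T@np.linalg.inv(K)@np.array([uv[0],uv[1],1.]); return (c+d*(z-c[2])/d[2])
def proj(f,X):
    p=f["mtx"]@(f["R"]@np.array(X)+f["t"]); return p[:2]/p[2]
def blobs(m,amin=15):
    n,l,s,c=cv2.connectedComponentsWithStats(m.astype(np.uint8)); return [(c[i].round(1),s[i,4]) for i in range(1,n) if s[i,4]>=amin]
E
python3 - <<'E'
from h import *
f=dict(np.load("pics/top0.npz")); g=dict(np.load("pics/side0.npz"))
def caps(f,x0,x1,y0,y1):
    im=f["color"].astype(int); hsv=cv2.cvtColor(f["color"],cv2.COLOR_RGB2HSV).astype(int)
    roi=np.zeros(im.shape[:2],bool); roi[y0:y1,x0:x1]=1
    h,s,v=hsv[...,0],hsv[...,1],hsv[...,2]
    return {"red":blobs(roi&((h<8)|(h>172))&(s>120)&(v>90)),"blue":blobs(roi&(h>95)&(h<130)&(s>110)&(v>60)),"white":blobs(roi&(s<60)&(v>165))}
T=caps(f,206,268,165,232); S=caps(g,222,298,212,252)
P=[]
for k in T:
    for c,a in T[k]: print("top",k,c,a,cast(f,c,51.5).round(1))
for k in S:
    for c,a in S[k]: print("side",k,c,a,cast(g,c,48).round(1))
# box corners etc.
for uv in[(147,226),(199,287),(115,350),(65,287)]: print("box?",cast(f,uv,130).round())
for n,uv,z in[("vial",(177,202),46),("dish",(193,255),14),("hub",(245.5,195),46)]: print(n,cast(f,uv,z).round(), proj(g,cast(f,uv,z)))
E
```

```text
top red [221.4 175.5] 52 [555.  281.1  51.5]
top blue [255.5 219.7] 53 [455.8 206.2  51.5]
top white [211.8 201.9] 538 [496.2 301.6  51.5]
top white [214.9 189.1] 39 [524.6 295.1  51.5]
top white [244.  196.8] 20 [506.5 231.2  51.5]
top white [216.7 203.9] 44 [491.6 290.8  51.5]
top white [225.8 216. ] 42 [464.7 270.6  51.5]
top white [239.9 221.9] 43 [451.4 240.   51.5]
top white [264.9 230. ] 17 [433.2 185.9  51.5]
side red [235.9 236.3] 57 [556.9 284.7  48. ]
side blue [287.2 218.9] 28 [456.5 206.3  48. ]
side white [259.7 215.8] 426 [516.2 193.7  48. ]
side white [282.7 232.5] 26 [465.2 266.2  48. ]
side white [251.  238.4] 22 [526.5 291.9  48. ]
side white [268.5 237.6] 26 [492.6 287.6  48. ]
box? [435. 418. 130.]
box? [314. 312. 130.]
box? [198. 470. 130.]
box? [317. 575. 130.]
vial [498. 379.  46.] [262.97216192 264.62044336]
dish [383. 348.  14.] [325.96269949 270.85627461]
hub [512. 228.  46.] [260.80010388 224.14581165]
```

```bash
cat >> h.py <<'E'
def fit(Q):
    a=np.radians([-75,-45,-15,15,45,75]); M=65*np.c_[np.cos(a),np.sin(a)]; Q=np.array(Q)
    mc,qc=M.mean(0),Q.mean(0); H=(M-mc).T@(Q-qc); th=np.arctan2(H[0,1]-H[1,0],H[0,0]+H[1,1])
    R=np.array([[np.cos(th),-np.sin(th)],[np.sin(th),np.cos(th)]]); t=qc-R@mc
    P=M@R.T+t; return t,np.degrees(th),P,np.linalg.norm(P-Q,axis=1)
E
python3 - <<'E'
from h import *
t,th,P,e=fit([[555,281.1],[524.6,295.1],[491.6,290.8],[464.7,270.6],[451.4,240],[455.8,206.2]])
print(t,th,P.round(1),e.round(1)); np.save("caps.npy",P)
x=np.array([161.16,603.87]);y=2.8808
# tool axes in world: R=Rz(yaw)Rx(pi): x=(cos,sin), y=(sin,-cos), z=-Z
X=np.array([np.cos(y),np.sin(y)]);Y=np.array([np.sin(y),-np.cos(y)])
print(((P-x)@np.c_[X,Y]/40).round(3)); print((np.diff(P,axis=0)@np.c_[X,Y]/40).round(3))
E
```

```text
[515.65651693 230.50058762] 126.91401958484666 [[555.8 281.7]
 [524.8 294.9]
 [491.4 290.8]
 [464.5 270.6]
 [451.3 239.6]
 [455.4 206.2]] [0.9 0.3 0.2 0.2 0.4 0.4]
[[-11.608  -5.239]
 [-10.776  -5.12 ]
 [ -9.995  -5.433]
 [ -9.475  -6.095]
 [ -9.356  -6.927]
 [ -9.669  -7.708]]
[[ 0.833  0.119]
 [ 0.781 -0.313]
 [ 0.52  -0.662]
 [ 0.119 -0.833]
 [-0.313 -0.781]]
```

>>> {"api": "play_rows", "payload": {
  "dp": [
    [-0.9,-0.4,-0.3],
    [-1.8,-0.8,-0.6],
    [-2.7,-1.2,-0.6],
    [-3.6,-1.6,-0.6],
    [-4.5,-2.0,-0.6]
  ],
  "rot": [
    [0,0,0],
    [0,0,0],
    [0,0,0],
    [0,0,0],
    [0,0,0]
  ],
  "fingers": 0,
  "grip_force": 30
}}

```text
clock: 0.52
eef_pos: [315.4, 478.8, 274.0]
tcp_rot: [-3.142, 0.0, 2.881]
contact_force: [0.0, 1.0, -0.3]
opening: 0.3
grasp_force: 0.0
```

>>> {"api": "play_rows", "payload": {
  "dp": [
    [-0.9,-0.4,0],
    [-1.8,-0.8,0],
    [-2.7,-1.2,0],
    [-3.6,-1.6,0],
    [-4.5,-2.0,0]
  ],
  "rot": [
    [0,0,0],
    [0,0,0],
    [0,0,0],
    [0,0,0],
    [0,0,0]
  ]
}}

```text
clock: 0.93
eef_pos: [468.8, 354.8, 273.8]
tcp_rot: [-3.141, -0.0, 2.881]
contact_force: [0.2, 1.3, -0.3]
opening: -0.001
grasp_force: 0.0
```

>>> {"api": "play_rows", "payload": {
  "dp": [
    [-0.9,-0.4,0],
    [-1.8,-0.8,0.3],
    [-2.6,-1.24,1],
    [-2.6,-1.24,1.6],
    [-2.6,-1.24,1.6]
  ],
  "rot": [
    [0,0,0],
    [0,0,0],
    [0,0,0],
    [0,0,0],
    [0,0,0]
  ]
}}

```text
clock: 1.35
eef_pos: [554.1, 278.6, 204.6]
tcp_rot: [-3.136, -0.006, 2.878]
contact_force: [-1.3, -0.7, -0.8]
opening: 0.001
grasp_force: 0.0
```

>>> {"api": "play_rows", "payload": {
  "dp": [
    [0,0,0.8],
    [0,0,1.6],
    [0,0,2.4],
    [0,0,2.8],
    [0,0,2.8]
  ],
  "rot": [
    [0,0,0],
    [0,0,0],
    [0,0,0],
    [0,0,0],
    [0,0,0]
  ]
}}

```text
clock: 1.77
eef_pos: [552.5, 281.5, 95.0]
tcp_rot: [-3.137, -0.005, 2.882]
contact_force: [-1.0, -1.3, -0.3]
opening: 0.001
grasp_force: 0.0
```

>>> {"api": "play_rows", "payload": {
  "dp": [
    [0,0,0],
    [0,0,0],
    [0,0,0]
  ],
  "rot": [
    [0,0,0],
    [0,0,0],
    [0,0,0]
  ]
}}

```text
clock: 2.02
eef_pos: [556.4, 282.7, 100.2]
tcp_rot: [3.14, 0.002, 2.881]
contact_force: [-0.3, 1.1, 0.1]
opening: 0.007
grasp_force: 0.0
```

```bash
python3 - <<'E'
from rig import telemetry, optics
from h import *
s=telemetry.sense(); print(s["eef_pos"],s["tcp_rot"],s["contact_force"])
p=s["eef_pos"].copy();p[2]-=19
ims=[]
for n,(x,y,w,h) in dict(top=(190,150,100,100),side=(200,170,130,100)).items():
    f=optics.grab_frame(n); im=np.ascontiguousarray(f["color"][...,::-1]); print(n,proj(f,p))
    ims.append(cv2.resize(im[y:y+h,x:x+w],None,fx=3.4,fy=4 if 0 else 3.4,interpolation=cv2.INTER_CUBIC))
cv2.imwrite("pics/c1.png",np.hstack(ims))
E
```

```text
[556.40727878 282.68799497 100.19145164] [3.13951974e+00 2.29817146e-03 2.88126872e+00] [-0.26768022  1.07067149  0.12352389]
top [218.76092284 171.66653753]
side [235.59515399 220.8398272 ]
```

View pics/c1.png

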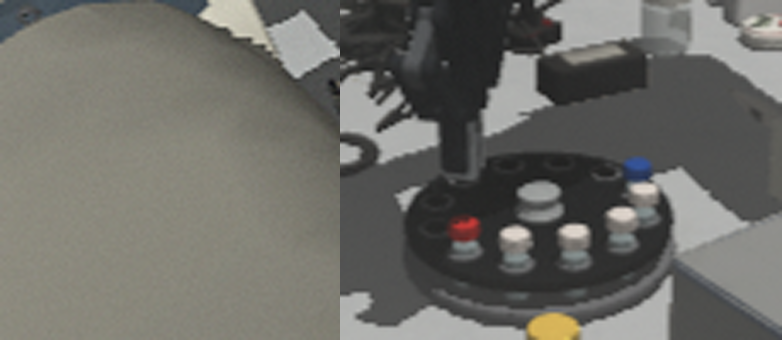

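The side view shows the fingertip at about (236,223), directly above the red cap at (236,237). The arm hides the top view. Next I press gradually.

>>> {"api": "play_rows", "payload": {
  "dp": [
    [0,0,0.3],
    [0,0,0.5],
    [0,0,0.6],
    [0,0,0.6],
    [0,0,0.6]
  ],
  "rot": [
    [0,0,0],
    [0,0,0],
    [0,0,0],
    [0,0,0],
    [0,0,0]
  ]
}}

```text
clock: 2.53
eef_pos: [555.0, 281.5, 73.2]
tcp_rot: [-3.141, -0.001, 2.881]
contact_force: [0.0, -0.4, -0.0]
opening: 0.003
grasp_force: 0.0
```

>>> {"api": "play_rows", "payload": {
  "dp": [
    [0,0,0.03],
    [0,0,0.06],
    [0,0,0.09],
    [0,0,0.12],
    [0,0,0.12]
  ],
  "rot": [
    [0,0,0],
    [0,0,0],
    [0,0,0],
    [0,0,0],
    [0,0,0]
  ]
}}

```text
clock: 2.95
eef_pos: [555.5, 281.7, 69.1]
tcp_rot: [3.142, 0.0, 2.881]
contact_force: [0.4, -0.2, -0.5]
opening: -0.002
grasp_force: 0.0
```

>>> {"api": "play_rows", "payload": {
  "dp": [
    [0,0,0.02],
    [0,0,0.04],
    [0,0,0.06],
    [0,0,0.08],
    [0,0,0.08]
  ],
  "rot": [
    [0,0,0],
    [0,0,0],
    [0,0,0],
    [0,0,0],
    [0,0,0]
  ]
}}

```text
clock: 3.37
eef_pos: [555.5, 281.7, 65.9]
tcp_rot: [3.141, 0.0, 2.881]
contact_force: [1.0, -0.2, 1.0]
opening: 0.004
grasp_force: 0.5
```

>>> {"api": "play_rows", "payload": {
  "dp": [
    [0,0,0.01],
    [0,0,0.02],
    [0,0,0.03],
    [0,0,0.04],
    [0,0,0.04]
  ],
  "rot": [
    [0,0,0],
    [0,0,0],
    [0,0,0],
    [0,0,0],
    [0,0,0]
  ]
}}

```text
clock: 3.78
eef_pos: [555.5, 281.8, 64.8]
tcp_rot: [3.141, 0.0, 2.881]
contact_force: [-0.6, -1.1, 6.5]
opening: -0.0
grasp_force: 3.0
```

>>> {"api": "play_rows", "payload": {
  "dp": [
    [0,0,0.015],
    [0,0,0.03],
    [0,0,0.03]
  ],
  "rot": [
    [0,0,0],
    [0,0,0],
    [0,0,0]
  ]
}}

```text
clock: 4.03
eef_pos: [555.6, 281.8, 64.6]
tcp_rot: [3.141, 0.0, 2.881]
contact_force: [-4.4, -1.7, 17.2]
opening: 0.003
grasp_force: 8.4
```

>>> {"api": "play_rows", "payload": {
  "dp": [
    [0,0,-0.25],
    [0,0,-0.52],
    [0.27,0.04,-0.52],
    [0.55,0.08,-0.52],
    [0.83,0.12,-0.52]
  ],
  "rot": [
    [0,0,0],
    [0,0,0],
    [0,0,0],
    [0,0,0],
    [0,0,0]
  ]
}}

```text
clock: 4.45
eef_pos: [523.1, 295.2, 83.7]
tcp_rot: [-3.141, -0.001, 2.881]
contact_force: [-0.3, -0.7, 0.3]
opening: 0.002
grasp_force: 0.0
```

>>> {"api": "play_rows", "payload": {
  "dp": [
    [0,0,0],
    [0,0,0],
    [0,0,0.15],
    [0,0,0.3],
    [0,0,0.3]
  ],
  "rot": [
    [0,0,0],
    [0,0,0],
    [0,0,0],
    [0,0,0],
    [0,0,0]
  ]
}}

```text
clock: 4.87
eef_pos: [524.3, 294.5, 70.5]
tcp_rot: [-3.141, -0.001, 2.881]
contact_force: [-0.5, -0.3, -0.3]
opening: -0.0
grasp_force: 0.0
```

>>> {"api": "play_rows", "payload": {
  "dp": [
    [0,0,0.05],
    [0,0,0.1],
    [0,0,0.15],
    [0,0,0.18],
    [0,0,0.2]
  ],
  "rot": [
    [0,0,0],
    [0,0,0],
    [0,0,0],
    [0,0,0],
    [0,0,0]
  ]
}}

```text
clock: 5.28
eef_pos: [524.5, 294.7, 64.6]
tcp_rot: [-3.141, -0.0, 2.881]
contact_force: [-6.2, -3.7, 19.5]
opening: -0.003
grasp_force: 9.6
```

>>> {"api": "play_rows", "payload": {
  "dp": [
    [0,0,0],
    [0,0,0],
    [0,0,0]
  ],
  "rot": [
    [0,0,0],
    [0,0,0],
    [0,0,0]
  ]
}}

```text
clock: 5.53
eef_pos: [524.5, 294.6, 64.7]
tcp_rot: [-3.141, -0.0, 2.881]
contact_force: [-3.5, -2.5, 10.3]
opening: -0.001
grasp_force: 5.2
```

Two caps are home: the force rises at the same height each time. I'm repeating the cycle with a slower final press.

>>> {"api": "play_rows", "payload": {
  "dp": [
    [0,0,-0.25],
    [0,0,-0.5],
    [0.26,-0.1,-0.5],
    [0.52,-0.21,-0.5],
    [0.78,-0.31,-0.5]
  ],
  "rot": [
    [0,0,0],
    [0,0,0],
    [0,0,0],
    [0,0,0],
    [0,0,0]
  ]
}}

```text
clock: 5.95
eef_pos: [489.7, 290.6, 83.9]
tcp_rot: [-3.141, -0.0, 2.881]
contact_force: [-0.8, 0.5, -0.8]
opening: 0.002
grasp_force: 0.0
```

>>> {"api": "play_rows", "payload": {
  "dp": [
    [0,0,0],
    [0,0,0],
    [0,0,0.15],
    [0,0,0.3],
    [0,0,0.34]
  ],
  "rot": [
    [0,0,0],
    [0,0,0],
    [0,0,0],
    [0,0,0],
    [0,0,0]
  ]
}}

```text
clock: 6.37
eef_pos: [491.3, 291.0, 69.2]
tcp_rot: [-3.141, -0.0, 2.881]
contact_force: [-0.3, -0.2, 2.3]
opening: 0.002
grasp_force: 1.3
```

>>> {"api": "play_rows", "payload": {
  "dp": [
    [0,0,0.04],
    [0,0,0.08],
    [0,0,0.11],
    [0,0,0.14],
    [0,0,0.16]
  ],
  "rot": [
    [0,0,0],
    [0,0,0],
    [0,0,0],
    [0,0,0],
    [0,0,0]
  ]
}}

```text
clock: 6.78
eef_pos: [491.4, 291.0, 64.6]
tcp_rot: [3.142, 0.0, 2.881]
contact_force: [-3.7, -3.1, 19.0]
opening: -0.001
grasp_force: 9.7
```

>>> {"api": "play_rows", "payload": {
  "dp": [
    [0,0,0],
    [0,0,0],
    [0,0,0]
  ],
  "rot": [
    [0,0,0],
    [0,0,0],
    [0,0,0]
  ]
}}

```text
clock: 7.03
eef_pos: [491.4, 291.0, 64.7]
tcp_rot: [3.141, 0.0, 2.881]
contact_force: [-2.2, -1.0, 10.4]
opening: -0.002
grasp_force: 4.9
```

```bash
python3 - <<'E'
from rig import optics
from h import *
f=optics.grab_frame("side"); im=f["color"][170:270,200:330,::-1]; g=cv2.imread("pics/side0.png")[170:270,200:330]
cv2.imwrite("pics/c2.png",cv2.resize(np.hstack([g,im]),None,fx=3,fy=3,interpolation=cv2.INTER_CUBIC))
E
```

```text
(no output)
```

View pics/c2.png

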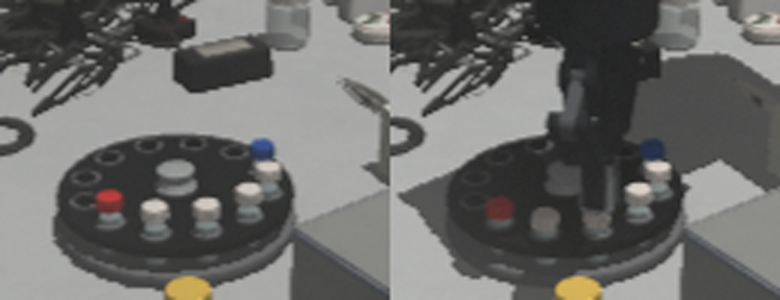

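The picture (before on the left, now on the right) shows the red cap (crop 499,209) and no. 2 (545,220) sitting lower. The fingers are on no. 3 (597,220), the carousel hasn't moved, and nos. 4, 5 and blue are still raised. On to those.

>>> {"api": "play_rows", "payload": {
  "dp": [
    [0,0,-0.25],
    [0,0,-0.5],
    [0.17,-0.22,-0.5],
    [0.35,-0.44,-0.5],
    [0.52,-0.66,-0.5]
  ],
  "rot": [
    [0,0,0],
    [0,0,0],
    [0,0,0],
    [0,0,0],
    [0,0,0]
  ]
}}

```text
clock: 7.5
eef_pos: [462.9, 269.8, 83.9]
tcp_rot: [-3.141, -0.0, 2.881]
contact_force: [-0.6, 0.3, 0.1]
opening: -0.001
grasp_force: 0.0
```

>>> {"api": "play_rows", "payload": {
  "dp": [
    [0,0,0],
    [0,0,0],
    [0,0,0.15],
    [0,0,0.3],
    [0,0,0.34]
  ],
  "rot": [
    [0,0,0],
    [0,0,0],
    [0,0,0],
    [0,0,0],
    [0,0,0]
  ]
}}

```text
clock: 7.92
eef_pos: [464.5, 271.0, 69.3]
tcp_rot: [-3.142, -0.0, 2.881]
contact_force: [0.4, -0.9, 2.2]
opening: 0.001
grasp_force: 1.3
```

>>> {"api": "play_rows", "payload": {
  "dp": [
    [0,0,0.04],
    [0,0,0.08],
    [0,0,0.11],
    [0,0,0.14],
    [0,0,0.16]
  ],
  "rot": [
    [0,0,0],
    [0,0,0],
    [0,0,0],
    [0,0,0],
    [0,0,0]
  ]
}}

```text
clock: 8.33
eef_pos: [464.6, 271.0, 64.6]
tcp_rot: [3.141, 0.0, 2.881]
contact_force: [-3.5, -2.2, 20.0]
opening: 0.001
grasp_force: 10.3
```

>>> {"api": "play_rows", "payload": {
  "dp": [
    [0,0,0],
    [0,0,0],
    [0,0,0]
  ],
  "rot": [
    [0,0,0],
    [0,0,0],
    [0,0,0]
  ]
}}

```text
clock: 8.58
eef_pos: [464.6, 271.0, 64.7]
tcp_rot: [3.141, 0.0, 2.881]
contact_force: [-1.2, -0.7, 10.1]
opening: 0.005
grasp_force: 5.0
```

>>> {"api": "play_rows", "payload": {
  "dp": [
    [0,0,-0.25],
    [0,0,-0.5],
    [0.04,-0.28,-0.5],
    [0.08,-0.56,-0.5],
    [0.12,-0.83,-0.5]
  ],
  "rot": [
    [0,0,0],
    [0,0,0],
    [0,0,0],
    [0,0,0],
    [0,0,0]
  ]
}}

```text
clock: 9.0
eef_pos: [450.2, 238.7, 83.9]
tcp_rot: [-3.141, -0.0, 2.881]
contact_force: [0.2, -0.3, -0.3]
opening: -0.001
grasp_force: 0.0
```

>>> {"api": "play_rows", "payload": {
  "dp": [
    [0,0,0],
    [0,0,0],
    [0,0,0.15],
    [0,0,0.3],
    [0,0,0.34]
  ],
  "rot": [
    [0,0,0],
    [0,0,0],
    [0,0,0],
    [0,0,0],
    [0,0,0]
  ]
}}

```text
clock: 9.42
eef_pos: [451.3, 240.2, 69.4]
tcp_rot: [-3.141, -0.0, 2.881]
contact_force: [1.2, -0.8, 2.3]
opening: -0.0
grasp_force: 1.3
```

>>> {"api": "play_rows", "payload": {
  "dp": [
    [0,0,0.04],
    [0,0,0.08],
    [0,0,0.11],
    [0,0,0.14],
    [0,0,0.16]
  ],
  "rot": [
    [0,0,0],
    [0,0,0],
    [0,0,0],
    [0,0,0],
    [0,0,0]
  ]
}}

```text
clock: 9.83
eef_pos: [451.3, 240.2, 64.5]
tcp_rot: [3.141, 0.0, 2.881]
contact_force: [-4.8, -2.5, 22.3]
opening: 0.001
grasp_force: 11.2
```

>>> {"api": "play_rows", "payload": {
  "dp": [
    [0,0,0],
    [0,0,0],
    [0,0,0]
  ],
  "rot": [
    [0,0,0],
    [0,0,0],
    [0,0,0]
  ]
}}

```text
clock: 10.08
eef_pos: [451.3, 240.2, 64.7]
tcp_rot: [3.141, 0.0, 2.881]
contact_force: [-2.0, -1.3, 11.0]
opening: 0.002
grasp_force: 5.5
```

>>> {"api": "play_rows", "payload": {
  "dp": [
    [0,0,-0.25],
    [0,0,-0.5],
    [-0.1,-0.26,-0.5],
    [-0.21,-0.52,-0.5],
    [-0.31,-0.79,-0.5]
  ],
  "rot": [
    [0,0,0],
    [0,0,0],
    [0,0,0],
    [0,0,0],
    [0,0,0]
  ]
}}

```text
clock: 10.5
eef_pos: [454.9, 205.1, 84.1]
tcp_rot: [-3.142, 0.0, 2.881]
contact_force: [0.0, -0.5, -0.0]
opening: 0.001
grasp_force: 0.0
```

>>> {"api": "play_rows", "payload": {
  "dp": [
    [0,0,0],
    [0,0,0],
    [0,0,0.15],
    [0,0,0.3],
    [0,0,0.34]
  ],
  "rot": [
    [0,0,0],
    [0,0,0],
    [0,0,0],
    [0,0,0],
    [0,0,0]
  ]
}}

```text
clock: 10.92
eef_pos: [454.8, 206.3, 69.3]
tcp_rot: [-3.141, -0.0, 2.881]
contact_force: [0.3, -1.0, 2.9]
opening: 0.001
grasp_force: 1.3
```

>>> {"api": "play_rows", "payload": {
  "dp": [
    [0,0,0.04],
    [0,0,0.08],
    [0,0,0.11],
    [0,0,0.14],
    [0,0,0.16]
  ],
  "rot": [
    [0,0,0],
    [0,0,0],
    [0,0,0],
    [0,0,0],
    [0,0,0]
  ]
}}

```text
clock: 11.33
eef_pos: [454.9, 206.4, 64.5]
tcp_rot: [-3.141, -0.0, 2.881]
contact_force: [-5.2, -3.3, 23.2]
opening: -0.002
grasp_force: 12.0
```

>>> {"api": "play_rows", "payload": {
  "dp": [
    [0,0,0],
    [0,0,0],
    [0,0,0]
  ],
  "rot": [
    [0,0,0],
    [0,0,0],
    [0,0,0]
  ]
}}

```text
clock: 11.58
eef_pos: [454.9, 206.3, 64.7]
tcp_rot: [3.141, 0.0, 2.881]
contact_force: [-3.6, -2.0, 12.1]
opening: 0.004
grasp_force: 6.1
```

All six caps show the same stop height and force. Next I lift clear, move back towards the robot so the camera can see, and check.

>>> {"api": "play_rows", "payload": {
  "dp": [
    [0,0,-0.4],
    [0,0,-1.2],
    [0,0,-2.2],
    [0,0,-3.2],
    [0,0,-4]
  ],
  "rot": [
    [0,0,0],
    [0,0,0],
    [0,0,0],
    [0,0,0],
    [0,0,0]
  ]
}}

```text
clock: 12.0
eef_pos: [455.0, 206.5, 226.6]
tcp_rot: [3.14, 0.001, 2.881]
contact_force: [0.1, 0.6, -0.1]
opening: -0.003
grasp_force: 0.0
```

>>> {"api": "play_rows", "payload": {
  "dp": [
    [0,0,-0.5],
    [0,0,-1],
    [0,0,-1],
    [0,0,-1],
    [0,0,-1]
  ],
  "rot": [
    [0,0,0],
    [0,0,0],
    [0,0,0],
    [0,0,0],
    [0,0,0]
  ]
}}

```text
clock: 12.42
eef_pos: [454.4, 206.1, 263.1]
tcp_rot: [-3.141, -0.001, 2.881]
contact_force: [-0.3, 0.0, -0.6]
opening: 0.0
grasp_force: 0.0
```

```bash
python3 - <<'E'
from rig import optics
from h import *
f=optics.grab_frame("side"); im=f["color"][170:270,200:330,::-1]; g=cv2.imread("pics/side0.png")[170:270,200:330]
cv2.imwrite("pics/c3.png",cv2.resize(np.hstack([g,im]),None,fx=3,fy=3,interpolation=cv2.INTER_CUBIC))
E
```

```text
(no output)
```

View pics/c3.png

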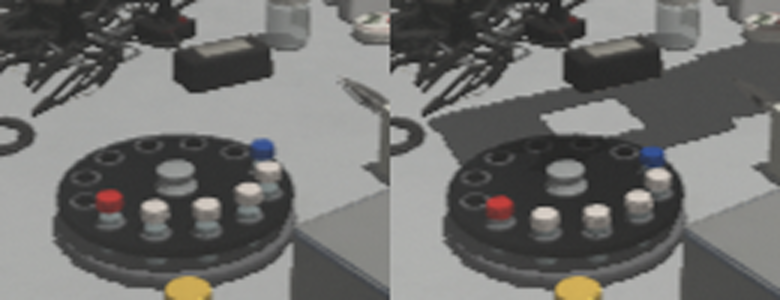

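All six caps now sit about 7-8 crop pixels lower than before. The carousel and vial are in the same place, and the arm is clear.

```bash
python3 -c "
from rig import r
print(r.sign_off())"
```

```text
the job is handed in; nothing more can be done
None
```

I pressed all six caps home in order from red to blue, with the carousel not visibly moved and the arm clear at the end; the job is handed in, but sign-off returned no verdict.

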